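# Part the slumped row of cheese wedges and slide the missing one into its labelled place

## Task

The cheese wedges in the wooden tray are packed head to tail, but the row has slumped together over its fourth place. Push the neighbours of that place apart along the tray until a wedge fits between them, sliding and never lifting them, before bringing the new one; then slide in, thin end first, the loose red or green wedge that matches the sign behind the fourth place, until it is fully home and flush with the row, all six flat on the tray and in order. Leave the other loose wedge and the glass, cup and sugar pot where they are.

Things in the scene. Friction and masses are not known exactly. Their poses are not given: they have to be found in the camera images.
- cheese_tray: fixed wooden tray on the table. Origin: middle of the row, underside; x points from the open front to the back fence, y left along the row. Floor 8 mm thick, from x = -120 mm (no rim) to the fence (inner face x = +67 mm, 50 mm high). End cheeks 36 mm high, from x = -66 mm back, inner faces y = +129 and -129 mm. Signs 81 mm high behind the fence at x = +97 mm, one a place, coloured like its wedge
- empty_place (a point): centre of place 4 on the tray floor, where the new wedge's origin belongs; axes as the tray. Six places from left to right at y = +105, +63, +21, -21, -63, -105 mm of the tray, each 42 mm wide at mid-length and x = -65 to +65 mm deep. Places 1, 3, 5: thin end to the front (yaw pi in the tray); 2, 4, 6: wide end to the front (yaw 0): 252 mm of wedges in 258 mm of tray
- sign_spot (a point): foot of the sign behind the fourth place (on the table, at x = +97 mm, y = -21 mm of the tray)
- sign_red: red sign on a stand (plate 38 x 24 mm, 81 mm high in all), fixed; origin at its foot. Either at sign_spot or spare beside the left end of the tray
- sign_green: green sign, the same; the other of the two spots
- wedge_1: black waxed hard-cheese wedge, loose in the tray, belongs in place 1 from the left; thin end to the front. All wedges: rigid, 0.18 to 0.29 kg, 130 mm long, 45 high, 62 wide at one end, 22 at the other; origin mid-length and mid-width, underside; x runs from the wide end (-65 mm) to the thin end (+65 mm); square side at y = -21 mm; slanting cut side from y = +41 mm (wide end) to +1 mm (thin end)
- wedge_2: orange waxed hard-cheese wedge, loose in the tray, belongs in place 2 from the left; wide end to the front. Same shape and frame as wedge_1
- wedge_3: yellow waxed hard-cheese wedge, loose in the tray, belongs in place 3 from the left; thin end to the front. Same shape and frame as wedge_1
- wedge_5: blue waxed hard-cheese wedge, loose in the tray, belongs in place 5 from the left; thin end to the front. Same shape and frame as wedge_1
- wedge_6: cream-white waxed hard-cheese wedge, loose in the tray, belongs in place 6 from the left; wide end to the front. Same shape and frame as wedge_1
- wedge_red: loose red waxed wedge of hard cheese on the table beside the tray; shape, size, weight and frame as wedge_1. It goes into the fourth place only if the red sign stands at sign_spot; otherwise it stays where it lies
- red_tip (a point): middle of the thin end of the red wedge: x = +65, y = -10 mm in its frame, at mid height (22 mm)
- wedge_green: loose green waxed wedge of hard cheese on the table beside the tray; shape, size, weight and frame as wedge_1. It goes into the fourth place only if the green sign stands at sign_spot; otherwise it stays where it lies
- green_tip (a point): middle of the thin end of the green wedge: x = +65, y = -10 mm in its frame, at mid height (22 mm)
- glass: glass tumbler, 81 mm across, 93 mm high, right of the tray towards the back; bystander, origin under its middle
- cup: aqua plastic tumbler, 92 mm across, 160 mm high, behind on the left; bystander, origin under its middle
- sugar_pot: white tub with a printed lid, 72 mm across, 71 mm high, close to the left end of the tray; bystander, origin under its middle
Things that resemble listed ones, but are neither listed nor needed, are in the scene too. Of the things that look like the wedge_red, take the one that is farthest to the robot's right at the start.

How it is judged:
On the way:
1. wedge_3 and wedge_5 are pushed at least 75 mm apart, origin to origin along the row (63 to 69 mm at the start), with both loose wedges still 100 mm or more from the fourth place (y of wedge_5 in the frame of wedge_3 above 0.075 m and horizontal distance between each of wedge_red, wedge_green and empty_place above 0.1 m), for 0.2 s.
At the end, for the whole second after the job is handed in: The wedge in the sign's colour lies in the fourth place, thin end to the fence, the others in theirs: each within 10 mm of its place along the row, 10 mm in front to 4 mm behind flush, flat on the floor (4 mm, 0.06 rad), in line with the tray (0.08 rad), at rest (((horizontal distance between sign_red and sign_spot below 0.03 m and x of wedge_red in the frame of cheese_tray between -0.01 and 0.004 m and y of wedge_red in the frame of cheese_tray between -0.031 and -0.011 m and z of wedge_red in the frame of cheese_tray between 0.004 and 0.012 m and angle between wedge_red's own z axis and vertical below 0.06 rad and angle between the x axis of wedge_red and the x axis of cheese_tray, either way round below 0.08 rad and linear speed of wedge_red below 0.02 m/s and x of red_tip in the frame of cheese_tray above 0.04 m) or (horizontal distance between sign_green and sign_spot below 0.03 m and x of wedge_green in the frame of cheese_tray between -0.01 and 0.004 m and y of wedge_green in the frame of cheese_tray between -0.031 and -0.011 m and z of wedge_green in the frame of cheese_tray between 0.004 and 0.012 m and angle between wedge_green's own z axis and vertical below 0.06 rad and angle between the x axis of wedge_green and the x axis of cheese_tray, either way round below 0.08 rad and linear speed of wedge_green below 0.02 m/s and x of green_tip in the frame of cheese_tray above 0.04 m)) and x of wedge_1 in the frame of cheese_tray between -0.01 and 0.004 m and y of wedge_1 in the frame of cheese_tray between 0.095 and 0.115 m and z of wedge_1 in the frame of cheese_tray between 0.004 and 0.012 m and angle between each of wedge_1, wedge_2, wedge_3, wedge_5, wedge_6's own z axis and vertical below 0.06 rad and angle between the x axis of each of wedge_1, wedge_2, wedge_3, wedge_5, wedge_6 and the x axis of cheese_tray, either way round below 0.08 rad and linear speed of each of wedge_1, wedge_2, wedge_3, wedge_5, wedge_6 below 0.02 m/s and x of wedge_2 in the frame of cheese_tray between -0.01 and 0.004 m and y of wedge_2 in the frame of cheese_tray between 0.053 and 0.073 m and z of wedge_2 in the frame of cheese_tray between 0.004 and 0.012 m and x of wedge_3 in the frame of cheese_tray between -0.01 and 0.004 m and y of wedge_3 in the frame of cheese_tray between 0.011 and 0.031 m and z of wedge_3 in the frame of cheese_tray between 0.004 and 0.012 m and x of wedge_5 in the frame of cheese_tray between -0.01 and 0.004 m and y of wedge_5 in the frame of cheese_tray between -0.073 and -0.053 m and z of wedge_5 in the frame of cheese_tray between 0.004 and 0.012 m and x of wedge_6 in the frame of cheese_tray between -0.01 and 0.004 m and y of wedge_6 in the frame of cheese_tray between -0.115 and -0.095 m and z of wedge_6 in the frame of cheese_tray between 0.004 and 0.012 m); the robot touches nothing.
It fails at once if a wedge of the row is lifted more than 20 mm off the tray floor (z of any of wedge_1, wedge_2, wedge_3, wedge_5, wedge_6 in the frame of cheese_tray above 0.028 m).
It fails at once if the loose wedge that is not wanted is moved more than 30 mm ((horizontal distance between sign_red and sign_spot below 0.03 m and distance of wedge_green from where it was at the start of the episode above 0.03 m) or (horizontal distance between sign_green and sign_spot below 0.03 m and distance of wedge_red from where it was at the start of the episode above 0.03 m)).
It fails at once if the glass, cup or sugar pot is moved more than 30 mm or tipped (distance of any of glass, cup, sugar_pot from where it was at the start of the episode above 0.03 m or angle between any of glass, cup, sugar_pot's own z axis and vertical above 0.4 rad).
It also fails if it takes over 69 s, if anything falls off the work surface, if the arm or the gripper's body presses on something with over 40 N, if the wrist force passes 120 N, or if a joint passes its speed limit or range.

## Robot

A 6-joint arm with a two-finger parallel gripper is mounted at the origin on a cart in front of the work surface, level with it; the furniture and walls round the work are solid. World frame = base frame: x ahead of the robot, y to its left, z up, the work surface at z = 0. Lengths are in m, angles in rad, forces in N, time in s.
With the tool pointing down it reaches from about 0.35 to 0.775 m from the base axis. Payload 7.3 kg.
Tool frame: the origin (TCP) lies between the finger pads; the fingertips stand 14 mm ahead of it and the grasp point (between the pads) lies 5 mm behind it; z points along the fingers, y is the line along which they close (so a half turn about z gives the same grasp; the last joint's range is limited). The gripper opens to 92 mm and grips with 3 to 60 N. Pads are 19 mm wide; open, the fingers measure 130 mm over their backs; the gripper's body (75 mm by 190 mm) begins 47 mm behind the grasp point.
Start: joints at [1.019, 0.342, 1.524, -0, 1.275, -0.146], TCP at [0.207, 0.482, 0.241] pointing down, gripper open.
Joint ranges: [-2.53, 2.53], [-0.77, 2.02], [0.04, 2.7], [-1, 4.14], [0.28, 2.66], [-3.11, 3.11]. Speed limits (rad/s): [2.57, 2.57, 3.14, 3.14, 3.14, 3.14].

## Interface

Orientations are given as a rotation vector (axis times angle).
In Python, from plant import get_obs, camera, close_job gives the robot as it stands. The module is installed in compiled form; this text tells all that it offers.
- The arm moves only by the shell command python3 -m handwheel 'ROWS' [FORCE]. ROWS is JSON, a list of rows, each a list of 3 entries, a list of its own where there are three numbers: the closure in counts, from 0 (fully open) to 255 (shut), then the shift along the world's x, y, z in m, then the turn about the world's z in degrees. In form: [[hand, [tx, ty, tz], spin], ...]. A call has 1 to 12 rows; each row shifts and turns the commanded pose from where the row before left it; what a row does not reach is not made up. A row lasts 1/12 s, in which the tool goes at most 41.7 mm and 7.16 degrees, less where a joint would pass 70% of its speed; a pose out of reach is approached as far as the arm can. A call with a gripper value outside its range is refused whole. The fingers move at their own pace and stop on an object; FORCE is the grip in N (left out, the last holds). Time passes only in rows, so rows that do not move let the fingers close. It gives the time, the measured TCP pose, the force, the opening and the grip force at its end, in the units of the state.
- get_obs(): the state, without advancing time (a new reading comes with each control period).
- camera(name): name is "scene" or "top"; returns a dict with "image" (400x640x3 uint8, red, green, blue), "range_z" (400x640 float32, m along the optical axis (not along the pixel's ray), 0 where there is no reading), "fx", "fy", "cx", "cy" (pixels), "k1" (the pictures are not rectified: a ray, as slopes to the right and down, at radius r is drawn at 1 + k1 r^2 times it, then the intrinsics apply), "xyz" and "attitude" of the camera in the world. Camera axes: x right, y down, z forward; pixel columns grow to the right and rows downward; lengths in m; the calibration is good to about 2 mm. A picture is of the moment at which its call begins.
- close_job(): hands the job in; it is judged then, once.
The state is a dict: "time_s": time; "q": joint angles; "joint_velocities": joint speeds; "effort": joint torques, N m; "ee_pos": TCP position; "tcp_rot": TCP orientation; "ft_force": force on the tool from outside, world axes, zero at the start; "ft_torque": the same for the moment, N m; "opening": finger opening in m; "finger_force": force on a finger pad.
Only numpy, scipy, OpenCV 4.12 (cv2) and the standard library are available. Lean on these libraries where they do the work, as an engineer would, in place of code of your own. Each camera call takes 0.05 s, during which the arm holds its last target. There are 200 camera calls.

## Working session

There is one attempt and no reset: what is moved stays moved. The work goes in short steps, Python scripts to look and compute and a shell command to move; the robot and the scene stay as the last step left them, time stands still between calls to the robot, and variables do not carry over. Pictures are saved under pics/ and viewed, at most 11 in all, crops included, and the job is handed in when it is done.

```bash
mkdir -p pics; cat > h.py <<'E'
import numpy as np, cv2
from plant import get_obs, camera
from scipy.spatial.transform import Rotation as R
def rot(a):
    a=np.array(a,float)
    if a.shape==(3,3): return a
    return R.from_rotvec(a).as_matrix() if a.size==3 else R.from_quat(a).as_matrix()
def cast(c,uv,z):
    uv=np.array(uv,float).reshape(-1,2)
    d=np.c_[(uv[:,0]-c['cx'])/c['fx'],(uv[:,1]-c['cy'])/c['fy']]
    s=d.copy()
    for _ in range(20): s=d/(1+c['k1']*(s**2).sum(1,keepdims=True))
    r=np.c_[s,np.ones(len(s))]@rot(c['attitude']).T
    o=np.array(c['xyz']); return o+r*((z-o[2])/r[:,2])[:,None]
def pts(c):
    v,u=np.mgrid[0:400,0:640]; uv=np.c_[u.ravel(),v.ravel()].astype(float)
    d=np.c_[(uv[:,0]-c['cx'])/c['fx'],(uv[:,1]-c['cy'])/c['fy']]; s=d.copy()
    for _ in range(20): s=d/(1+c['k1']*(s**2).sum(1,keepdims=True))
    z=c['range_z'].ravel()[:,None]
    P=(np.c_[s,np.ones(len(s))]*z)@rot(c['attitude']).T+np.array(c['xyz'])
    P[z[:,0]==0]=np.nan
    return P.reshape(400,640,3)
E
python3 - <<'E'
from h import *
for n in('scene','top'):
    c=camera(n); cv2.imwrite(f'pics/{n}0.png',c['image'][...,::-1]); np.save(f'{n}0.npy',c,allow_pickle=True)
    print(n,c['xyz'],c['attitude'],c['fx'],c['k1'])
o=get_obs();print(o['time_s'],o['ee_pos'],o['tcp_rot'])
E
```

```text
scene [1.13678324 0.92835523 0.77006879] [-0.72981131 -2.44549503  1.31575876] 456.53117050535934 -0.11233120628886449
top [ 0.41126506 -0.00147049  1.28758138] [-2.19791292  2.14473637 -0.10000102] 378.37056959656456 -0.0732039493428114
0.1 [0.20704171 0.48207656 0.24010946] [-6.32963369e-01 -3.07667359e+00  2.05499228e-03]
```

View pics/scene0.png

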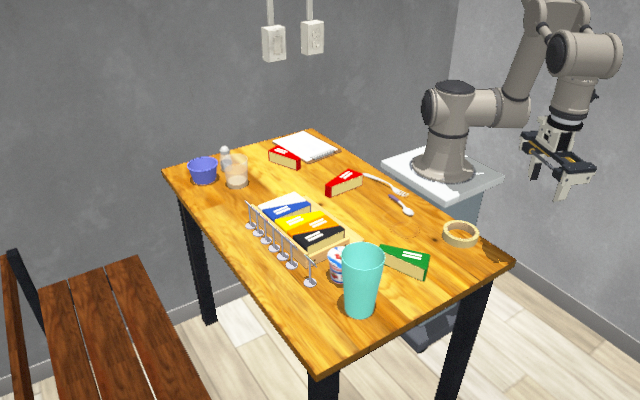

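View pics/top0.png

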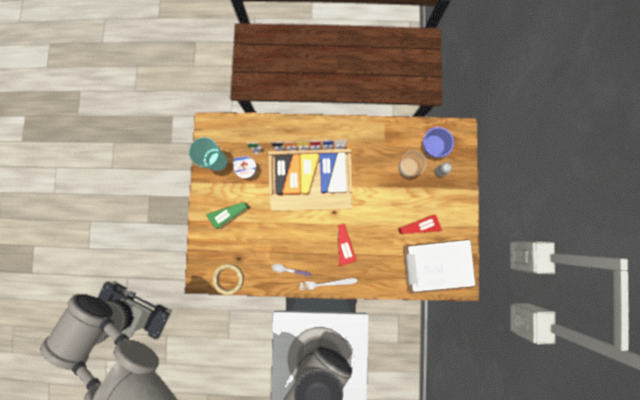

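The scene view shows the row in the tray at about (300,225). The top view shows the tray at (311,180), green wedge (228,214), and two red wedges at (346,245) and (420,225). The one at (420,225) is farthest right (−y), so it fits the description. I'll enlarge to confirm it and the sign, and measure.

```bash
cat > m.py <<'E'
from h import *
HS={'red':((0,170,90),(6,255,255)),'green':((55,120,50),(80,255,200)),'blue':((105,150,70),(120,255,255)),'yellow':((20,170,160),(28,255,255)),'black':((0,0,0),(180,255,60)),'white':((0,0,150),(180,70,255)),'orange':((10,170,160),(18,255,255))}
def polys(c,zt,zlo,zhi,box,cols=HS):
    P=pts(c); hsv=cv2.cvtColor(c['image'],cv2.COLOR_RGB2HSV); out=[]
    ok=(P[...,2]>zlo)&(P[...,2]<zhi)&(P[...,0]>box[0])&(P[...,0]<box[1])&(P[...,1]>box[2])&(P[...,1]<box[3])
    for n in cols:
        m=(cv2.inRange(hsv,*map(np.array,HS[n]))>0)&ok
        m=cv2.morphologyEx(m.astype(np.uint8),cv2.MORPH_CLOSE,np.ones((5,5)))
        for k in cv2.findContours(m,0,2)[0]:
            if cv2.contourArea(k)>60:
                h=cast(c,k.reshape(-1,2),zt)[:,:2].astype(np.float32)
                out.append((n,k.reshape(-1,2).mean(0).round(),h,P[...,2][m>0]))
    return out
E
python3 - <<'E'
from m import *
c=np.load('top0.npy',allow_pickle=True).item()
P=pts(c)
im=c['image'][...,::-1]
a=cv2.resize(im[120:275,190:460],(800,459),interpolation=cv2.INTER_CUBIC)
cv2.imwrite('pics/crop0.png',a)
for u,v in[(420,225),(346,245),(228,214),(308,203),(330,200),(281,175),(294,180),(308,172),(327,172),(340,175),(316,145),(255,147),(246,167),(208,152),(410,165)]: print((u,v),P[v,u].round(3))
for n,uv,h,z in polys(c,.045,.025,.065,(.3,.8,-.45,.45)):
    print(n,uv,h.mean(0).round(3),cv2.minAreaRect(h),np.nanmedian(z).round(3))
t=cv2.minEnclosingTriangle
E
```

```text
(420, 225) [ 0.451 -0.322  0.046]
(346, 245) [ 0.38  -0.079  0.046]
(228, 214) [0.472 0.313 0.04 ]
(308, 203) [0.518 0.05  0.009]
(330, 200) [ 0.53  -0.024  0.008]
(281, 175) [0.605 0.14  0.052]
(294, 180) [0.589 0.097 0.052]
(308, 172) [0.617 0.051 0.051]
(327, 172) [ 0.618 -0.011  0.052]
(340, 175) [ 0.609 -0.054  0.056]
(316, 145) [ 0.721  0.029 -0.001]
(255, 147) [0.695 0.229 0.062]
(246, 167) [0.626 0.254 0.071]
(208, 152) [0.678 0.391 0.045]
(410, 165) [ 0.648 -0.286  0.057]
red [421. 224.] [ 0.455 -0.327] ((0.437845915555954, -0.3217179775238037), (0.05473821982741356, 0.13074319064617157), 22.398658752441406) 0.044
white [346. 250.] [ 0.364 -0.079] ((0.3637981116771698, -0.07945048809051514), (0.04512088745832443, 0.022735487669706345), 19.682363510131836) 0.052
white [427. 224.] [ 0.455 -0.344] ((0.45413127541542053, -0.3424130976200104), (0.021893009543418884, 0.046669818460941315), 22.677841186523438) 0.052
white [222. 216.] [0.465 0.333] ((0.46424439549446106, 0.33210885524749756), (0.027867035940289497, 0.05029677227139473), 35.32071304321289) 0.052
white [294. 181.] [0.587 0.098] ((0.5899637937545776, 0.0989726260304451), (0.047015007585287094, 0.023229127749800682), 1.8994970321655273) 0.052
white [280. 167.] [0.633 0.144] ((0.6309515833854675, 0.14367987215518951), (0.0508420355618, 0.023392654955387115), 2.0199952125549316) 0.052
white [305. 164.] [0.643 0.062] ((0.6380178928375244, 0.05721084028482437), (0.04734119772911072, 0.023342648521065712), 1.5996243953704834) 0.052
white [328. 172.] [ 0.618 -0.016] ((0.6259412169456482, -0.028525248169898987), (0.14529195427894592, 0.08564171940088272), 3.6230714321136475) 0.052
```

View pics/crop0.png

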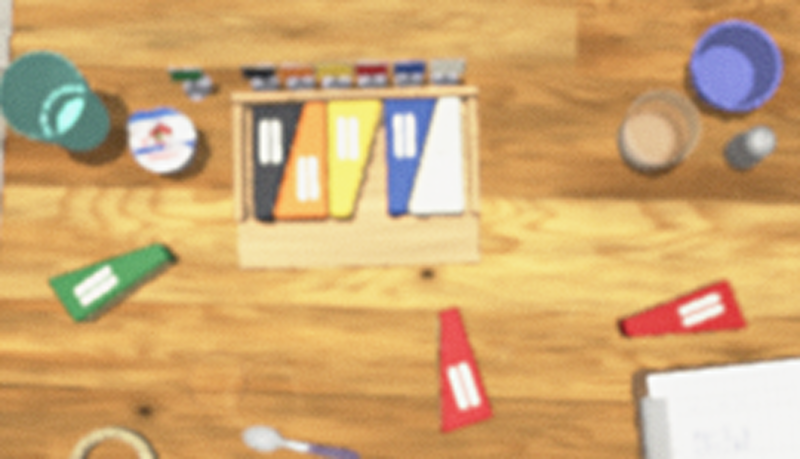

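The crop shows the signs from left to right as black, orange, yellow, **red**, blue and white, with the red one behind place 4 at crop (372,68). The green sign is spare at (188,75). So red is wanted. The red candidates are crop (685,310) and (465,370), and (685,310) lies farthest right, so I'll take that one. Next I'll measure the tray frame and wedge poses.

```bash
cat > t.py <<'E'
from m import *
def avg(n,k=6):
    cs=[camera(n) for _ in range(k)]; c=cs[0]
    c['image']=np.mean([x['image'] for x in cs],0).astype(np.uint8); c['range_z']=np.median([x['range_z'] for x in cs],0); return c
def wedge(c,mask,zt):
    k=max(cv2.findContours(mask,0,2)[0],key=cv2.contourArea)
    h=cv2.convexHull(cast(c,k.reshape(-1,2),zt)[:,:2].astype(np.float32)*1000)
    a=cv2.approxPolyN(h,4,ensure_convex=True).reshape(-1,2)/1000 if hasattr(cv2,'approxPolyN') else h
    return a,k
def frame(a):
    # a: 4 corners (x,y); wedge frame from thin/wide ends
    e=[np.linalg.norm(a[(i+1)%4]-a[i]) for i in range(4)]; i=int(np.argmin(e)); j=(i+2)%4
    T=[a[i],a[(i+1)%4]]; W=[a[j],a[(j+1)%4]]
    d=np.mean(T,0)-np.mean(W,0); L=lambda p:d[0]*p[1]-d[1]*p[0]
    T.sort(key=L); W.sort(key=L)   # right first
    x=T[0]-W[0]; L0=np.linalg.norm(x); x/=L0; y=np.array([-x[1],x[0]])
    o=(T[0]+W[0])/2+.021*y
    return o,np.degrees(np.arctan2(x[1],x[0])),L0,np.array(e)
E
python3 - <<'E'
from t import *
c=avg('top'); np.save('top1.npy',c,allow_pickle=True); P=pts(c); hsv=cv2.cvtColor(c['image'],cv2.COLOR_RGB2HSV)
box=lambda a,b,d,e:(P[...,0]>a)&(P[...,0]<b)&(P[...,1]>d)&(P[...,1]<e)
for b in[(.4,.52,-.42,-.24),(.3,.48,-.15,-.03),(.4,.55,.22,.4)]:
    m=(box(*b)&(P[...,2]>.03)&(P[...,2]<.07)).astype(np.uint8); a,k=wedge(c,m,.045); o=frame(a)
    print('loose',o[0].round(4),o[1].round(1),o[2].round(4),o[3].round(3))
# tray cheeks / fence heights: columns of rows
for v in(165,175,185,195): print(v,[(u,int(1000*P[v,u,1]),int(1000*P[v,u,2])) for u in list(range(266,276))+list(range(344,356))])
for u in(280,300,320,340): print(u,[(v,int(1000*P[v,u,0]),int(1000*P[v,u,2])) for v in list(range(148,160))+list(range(190,214,2))])
im=c['image'][...,::-1]
cv2.imwrite('pics/crop1.png',cv2.resize(im[142:214,262:358],(800,600),interpolation=cv2.INTER_CUBIC))
E
```

```text
loose [ 0.4478 -0.3206] 112.2 0.1324 [0.023 0.136 0.062 0.132]
loose [ 0.3856 -0.0713] 19.6 0.1285 [0.135 0.062 0.129 0.019]
loose [0.4759 0.3108] -53.1 0.1311 [0.064 0.131 0.024 0.139]
165 [(266, 199, 0), (267, 195, 0), (268, 187, 36), (269, 183, 36), (270, 180, 37), (271, 177, 29), (272, 177, 8), (273, 173, 10), (274, 164, 52), (275, 161, 52), (344, -67, 52), (345, -72, 8), (346, -76, 7), (347, -79, 8), (348, -81, 33), (349, -84, 37), (350, -88, 35), (351, -94, -2), (352, -97, 0), (353, -101, 0), (354, -104, 1), (355, -107, 1)]
175 [(266, 198, 0), (267, 194, 0), (268, 186, 30), (269, 182, 35), (270, 179, 35), (271, 176, 31), (272, 176, 7), (273, 172, 7), (274, 163, 51), (275, 159, 54), (344, -67, 52), (345, -71, 52), (346, -76, 9), (347, -80, 8), (348, -82, 33), (349, -85, 37), (350, -88, 34), (351, -94, -1), (352, -98, 0), (353, -101, 1), (354, -105, -1), (355, -108, 0)]
185 [(266, 196, 0), (267, 192, 3), (268, 189, 2), (269, 181, 35), (270, 177, 38), (271, 174, 33), (272, 174, 10), (273, 171, 9), (274, 168, 6), (275, 158, 52), (344, -68, 50), (345, -71, 53), (346, -77, 7), (347, 
[... 1286 characters left out ...]
, 688, 49), (152, 686, 47), (153, 681, 53), (154, 677, 54), (155, 674, 52), (156, 671, 53), (157, 667, 54), (158, 665, 50), (159, 661, 52), (190, 557, 51), (192, 555, 12), (194, 549, 7), (196, 542, 8), (198, 535, 8), (200, 528, 9), (202, 522, 8), (204, 515, 7), (206, 508, 8), (208, 501, 8), (210, 495, -1), (212, 488, 0)]
340 [(148, 711, 3), (149, 697, 50), (150, 694, 47), (151, 690, 48), (152, 686, 51), (153, 683, 52), (154, 679, 52), (155, 676, 53), (156, 672, 55), (157, 669, 54), (158, 666, 51), (159, 662, 53), (190, 559, 54), (192, 557, 14), (194, 551, 6), (196, 544, 8), (198, 537, 8), (200, 530, 6), (202, 523, 6), (204, 516, 8), (206, 510, 6), (208, 503, 8), (210, 496, 0), (212, 490, 0)]
```

View pics/crop1.png

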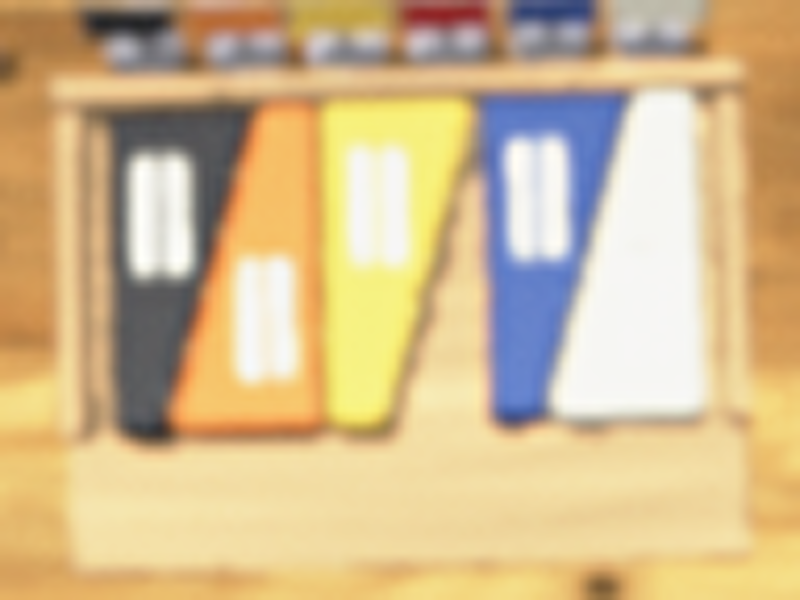

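The crop shows the row between the cheeks (U≈83 and 720), the tray front edge at V≈553–570, and the gap between yellow (right edge 477→393) and blue (left edge 481→492).

```bash
python3 - <<'E'
from t import *
c=np.load('top1.npy',allow_pickle=True).item()
def f(p,z): p=np.array(p,float); return cast(c,(p+.5)/8.3333-.5+[262,142],z)[:,:2]
F=f([(73,570),(748,553)],.008); d=F[0]-F[1]; yaw=np.arctan2(-d[0],d[1])
Cl=f([(84,130),(87,420)],.036); Cr=f([(716,110),(725,410)],.036); B=f([(150,104),(660,92)],.05); b=B[0]-B[1]
print('front',F.round(4),'W',np.linalg.norm(d),np.degrees(yaw),'fence yaw',np.degrees(np.arctan2(-b[0],b[1])))
for C in(Cl,Cr): e=C[0]-C[1]; print('cheek',C.round(4),np.degrees(np.arctan2(e[1],e[0])))
yaw=(yaw+np.arctan2(-b[0],b[1]))/2
x=np.array([np.cos(yaw),np.sin(yaw)]); y=np.array([-x[1],x[0]])
xf=(F@x).mean()+.12; xb=(B@x).mean()-.067; yc=((Cl@y).mean()+(Cr@y).mean())/2; print('x0',xf,xb,'yc',yc,(F@y).mean(),'cheekW',(Cl@y).mean()-(Cr@y).mean())
o=(xf+xb)/2*x+yc*y; print('tray',o.round(4),np.degrees(yaw))
for n,p in dict(k=[(108,110),(250,108),(120,437),(165,437)],o=[(258,103),(322,100),(167,432),(325,432)],y=[(322,100),(477,97),(330,425),(393,428)],b=[(481,97),(632,95),(492,420),(545,418)],w=[(632,95),(697,90),(550,415),(703,415)]).items():
    q=f(p,.053)-o; print(n,(1000*np.c_[q@x,q@y]).round(1).tolist())
E
```

```text
front [[ 0.4908  0.1774]
 [ 0.5045 -0.0971]] W 0.2748614005777374 2.853274932469107 fence yaw 2.7277460399965556
cheek [[0.6671 0.1759]
 [0.5493 0.1701]] 2.784769710120478
cheek [[ 0.6813 -0.0791]
 [ 0.5595 -0.0848]] 2.6915304202354133
x0 0.6190055343252483 0.6146361968107006 yc 0.01556456034375301 0.015890530943092666 cheekW 0.25525805600543483
tray [0.6153 0.0456] 2.790510486232831
k [[62.3, 115.7], [61.6, 59.0], [-69.0, 112.4], [-69.4, 94.7]]
o [[63.5, 55.8], [64.1, 30.3], [-67.4, 93.8], [-69.0, 31.5]]
y [[64.1, 30.3], [63.8, -31.5], [-66.2, 29.5], [-68.0, 4.7]]
b [[63.7, -33.1], [63.1, -93.2], [-65.8, -34.4], [-65.5, -55.3]]
w [[63.1, -93.2], [64.5, -119.2], [-64.4, -57.3], [-65.9, -117.6]]
```

```bash
python3 -m handwheel '[[255,[0.018,-0.023,0],-7.1],[255,[0.018,-0.023,0],-7.1],[255,[0.018,-0.023,0],-7.1],[255,[0.018,-0.023,0],-7.1],[255,[0.018,-0.023,0],-7.1],[255,[0.018,-0.023,0],-7.1],[255,[0.018,-0.023,0],-7.1],[255,[0.018,-0.023,0],-7.1],[255,[0.018,-0.023,0],-7.1],[255,[0.018,-0.023,0],0]]' 40
python3 -m handwheel '[[255,[0.018,-0.023,0],0],[255,[0.018,-0.023,0],0],[255,[0.018,-0.023,0],0],[255,[0.018,-0.023,0],0],[255,[0.018,-0.023,0],0],[255,[0.018,-0.023,0],0],[255,[0.018,-0.023,0],0],[255,[0.018,-0.023,0],0],[255,[0.018,-0.023,0],0],[255,[0.018,-0.02,0],0]]'
python3 -m handwheel '[[255,[0.005,0,-0.02],0],[255,[0,0,-0.03],0],[255,[0,0,-0.03],0],[255,[0,0,-0.03],0],[255,[0,0,0],0],[255,[0,0,0],0]]'
python3 -c "
from h import *
o=get_obs();print(o['time_s'],o['ee_pos'],rot(o['tcp_rot'])[:,1],np.array(o['ft_force']).round(1),o['opening'])"
```

```text
time_s: 1.23
ee_pos: [0.388, 0.2512, 0.2409]
tcp_rot: [2.173, 2.268, 0.001]
ft_force: [0.1, -0.1, -0.0]
opening: 0.0292
finger_force: 0.0
time_s: 2.07
ee_pos: [0.568, 0.0237, 0.2407]
tcp_rot: [2.166, 2.275, -0.0]
ft_force: [0.1, -0.1, 0.1]
opening: 0.0004
finger_force: 0.0
time_s: 2.57
ee_pos: [0.5715, 0.0254, 0.1299]
tcp_rot: [-2.164, -2.274, 0.003]
ft_force: [-0.2, 0.2, 0.7]
opening: 0.0003
finger_force: 0.0
2.5667 [0.57152452 0.02542257 0.12991919] [ 0.9987595   0.049692   -0.00318919] [-0.2  0.2  0.7] 0.0003206113202940981
```

```bash
python3 -m handwheel '[[255,[0,-0.001,-0.03],0],[255,[0,0,-0.025],0],[255,[0,0,-0.015],0],[255,[0,0,-0.01],0],[255,[0,0,-0.01],0],[255,[0,0,0],0],[255,[0,0,0],0]]'
python3 -m handwheel '[[255,[0.0002,-0.004,0],0],[255,[0.0002,-0.004,0],0],[255,[0.0002,-0.004,0],0],[255,[0.0002,-0.003,0],0],[255,[0,0,0],0],[255,[0,0,0],0]]'
python3 -m handwheel '[[255,[-0.0002,0.006,0],0],[255,[-0.0003,0.006,0],0],[255,[-0.0003,0.006,0],0],[255,[-0.0002,0.004,0],0],[255,[-0.0002,0.004,0],0],[255,[-0.0002,0.004,0],0],[255,[0,0,0],0],[255,[0,0,0],0]]'
```

```text
time_s: 3.15
ee_pos: [0.573, 0.0244, 0.0417]
tcp_rot: [2.165, 2.275, 0.001]
ft_force: [1.0, 0.0, 0.5]
opening: 0.0007
finger_force: 0.0
time_s: 3.65
ee_pos: [0.5734, 0.011, 0.0417]
tcp_rot: [-2.165, -2.275, -0.005]
ft_force: [-0.3, 11.3, 5.2]
opening: 0.0004
finger_force: 5.8
time_s: 4.32
ee_pos: [0.5715, 0.0396, 0.0407]
tcp_rot: [-2.165, -2.276, -0.0]
ft_force: [-0.4, -1.4, 0.4]
opening: 0.0001
finger_force: 0.3
```

```bash
python3 -m handwheel '[[255,[0.0005,-0.01,0],0],[255,[0.0005,-0.01,0],0],[255,[0.01,0.0005,0],0],[255,[0.012,0.0006,0],0],[255,[0.012,0.0006,0],0],[255,[0,0,0],0],[255,[0,0,0],0]]'
python3 -m handwheel '[[255,[0.0002,-0.004,0],0],[255,[0.0002,-0.004,0],0],[255,[0.0001,-0.002,0],0],[255,[0.0001,-0.002,0],0],[255,[0,0,0],0],[255,[0,0,0],0]]'
python3 -m handwheel '[[255,[-0.0003,0.008,0],0],[255,[-0.0003,0.008,0],0],[255,[-0.0002,0.004,0],0],[255,[-0.0001,0.003,0],0],[255,[-0.0001,0.002,0],0],[255,[0,0,0],0],[255,[0,0,0],0]]'
```

```text
time_s: 4.9
ee_pos: [0.6066, 0.0202, 0.0405]
tcp_rot: [-2.166, -2.275, 0.0]
ft_force: [-1.0, 0.3, -0.3]
opening: 0.0005
finger_force: 0.0
time_s: 5.4
ee_pos: [0.6075, 0.0112, 0.041]
tcp_rot: [-2.165, -2.275, -0.005]
ft_force: [3.7, 11.2, -0.3]
opening: 0.0004
finger_force: 5.5
time_s: 5.98
ee_pos: [0.6064, 0.0337, 0.0408]
tcp_rot: [2.166, 2.275, 0.0]
ft_force: [1.1, -2.6, -0.8]
opening: 0.0006
finger_force: 1.1
```

```bash
python3 -m handwheel '[[255,[0,0.0015,0],0],[255,[0,0,0],0],[255,[0.0005,-0.01,0],0],[255,[0,0,0.02],0],[255,[0,0,0.03],0],[255,[0,0,0.03],0],[255,[0,0,0.03],0],[255,[0,0,0.04],0]]'
python3 -m handwheel '[[0,[-0.0125,-0.031,0],7],[0,[-0.0125,-0.031,0],7],[0,[-0.0125,-0.031,0],5.4],[0,[-0.0125,-0.031,0],0],[0,[-0.0125,-0.031,0],0],[0,[-0.0125,-0.031,0],0],[0,[-0.0125,-0.031,0],0],[0,[-0.0125,-0.031,0],0],[0,[-0.0125,-0.031,0],0],[0,[-0.0125,-0.031,0],0],[0,[-0.0125,-0.031,0],0],[0,[-0.0125,-0.038,0],0]]'
python3 - <<'E'
from t import *
c=avg('top',4); np.save('top2.npy',c,allow_pickle=True)
cv2.imwrite('pics/crop2.png',cv2.resize(c['image'][142:262,262:432,::-1],(800,565),interpolation=cv2.INTER_CUBIC))
o=get_obs();print(o['time_s'],o['ee_pos'],rot(o['tcp_rot'])[:,1],np.array(o['ft_force']).round(1),o['opening'])
E
```

```text
time_s: 6.65
ee_pos: [0.6052, 0.0256, 0.1902]
tcp_rot: [-2.163, -2.273, 0.004]
ft_force: [-0.1, -0.8, -1.6]
opening: 0.0003
finger_force: 0.0
time_s: 7.65
ee_pos: [0.4557, -0.3538, 0.1908]
tcp_rot: [-1.749, -2.608, -0.003]
ft_force: [1.9, -0.8, 0.5]
opening: 0.0759
finger_force: 0.0
7.85 [ 0.45590507 -0.35408185  0.19038667] [9.26484273e-01 3.76333178e-01 4.81257579e-04] [-0.2  0.3  0.3] 0.09002272375592624
```

View pics/crop2.png

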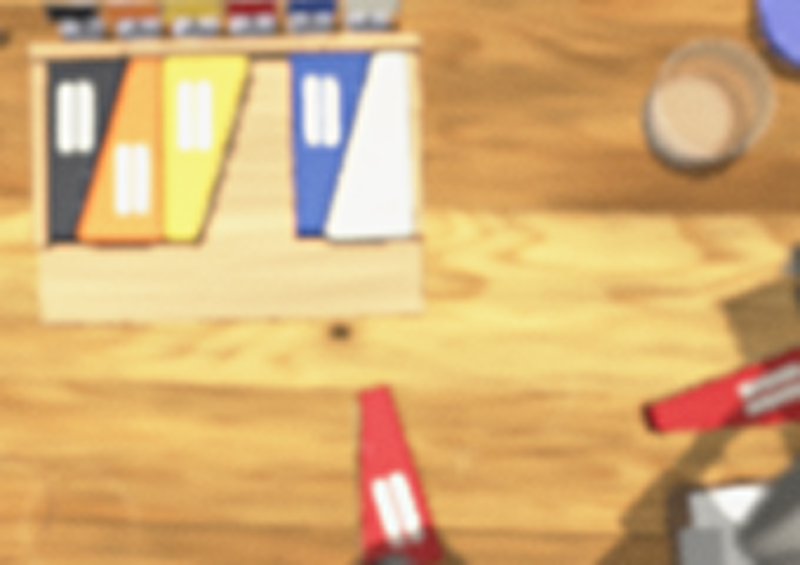

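The row is now spread: the gap runs from yellow's edge (250,57)–(203,240) to blue's edge (289,57)–(296,237), about 26 mm at the back and 65 mm at the front. The red wedge at right is undisturbed, so I'll grasp it.

```bash
python3 -m handwheel '[[0,[0,0,-0.04],0],[0,[0,0,-0.04],0],[0,[0,-0.001,-0.04],0],[0,[0,0,-0.025],0],[0,[0,0,-0.015],0],[0,[0,0,-0.007],0],[0,[0,0,0],0],[140,[0,0,0],0],[255,[0,0,0],0],[255,[0,0,0],0],[255,[0,0,0],0],[255,[0,0,0],0]]' 45
python3 -m handwheel '[[255,[0,0,0],0],[255,[0,0,0],0],[255,[0,0,0],0],[255,[0,0,0],0],[255,[0,0,0.01],0],[255,[0,0,0.02],0],[255,[0,0,0.03],0],[255,[0,0,0.03],0],[255,[0,0,0],0]]'
```

```text
time_s: 8.85
ee_pos: [0.457, -0.3547, 0.0246]
tcp_rot: [1.75, 2.607, -0.0]
ft_force: [0.8, -0.2, -0.4]
opening: 0.063
finger_force: 0.0
time_s: 9.6
ee_pos: [0.4589, -0.3564, 0.1197]
tcp_rot: [1.746, 2.601, -0.003]
ft_force: [1.7, -1.1, -0.6]
opening: 0.0544
finger_force: 44.0
```

```bash
python3 -m handwheel '[[255,[0,0.01,0.03],-6.8],[255,[0,0.01,0.02],-6.8],[255,[0.005,0.025,0],-6.8],[255,[0.005,0.025,0],-6.8],[255,[0.005,0.025,0],-6.8],[255,[0.005,0.025,0],-6.8],[255,[0.005,0.025,0],-6.8],[255,[0.005,0.025,0],-6.8],[255,[0.005,0.025,0],-6.8],[255,[0.005,0.025,0],-6.8],[255,[0.005,0.025,0],-6.8],[255,[0.005,0.025,0],-6.8]]'
python3 -m handwheel '[[255,[0.008,0.03,0],-6.8],[255,[0.008,0.03,0],-6.8],[255,[0.008,0.026,0],-6.8],[255,[0.008,0.025,0],-7],[255,[0.003,0,-0.03],0],[255,[0,0,-0.03],0],[255,[0,0,0],0],[255,[0,0,0],0]]'
python3 - <<'E'
from t import *
c=avg('top',4); np.save('top3.npy',c,allow_pickle=True); s=camera('scene')
cv2.imwrite('pics/crop3.png',np.hstack([cv2.resize(c['image'][142:232,252:372,::-1],(480,360),interpolation=cv2.INTER_CUBIC),cv2.resize(s['image'][170:270,230:320,::-1],(320,360),interpolation=cv2.INTER_CUBIC)]))
P=pts(c); hsv=cv2.cvtColor(c['image'],cv2.COLOR_RGB2HSV)
m=cv2.inRange(hsv,*map(np.array,HS['red']))
m[(P[...,0]<.5)|(P[...,0]>.67)|(P[...,1]<-.1)|(P[...,1]>.15)]=0
print('px',np.argwhere(m).mean(0),m.sum()//255,'z',np.nanmedian(P[...,2][m>0]))
o=get_obs();print(o['time_s'],o['ee_pos'],rot(o['tcp_rot'])[:,1],np.array(o['ft_force']).round(1),o['opening'])
E
```

```text
time_s: 10.6
ee_pos: [0.5062, -0.0829, 0.1633]
tcp_rot: [-3.031, -0.821, 0.002]
ft_force: [0.6, 0.4, -2.3]
opening: 0.0542
finger_force: 44.0
time_s: 11.27
ee_pos: [0.5402, 0.0268, 0.1024]
tcp_rot: [-3.14, -0.089, 0.008]
ft_force: [-0.1, 0.9, -2.4]
opening: 0.0542
finger_force: 44.0
px [nan nan] 0 z nan
11.5167 [0.54262972 0.02618762 0.10541292] [ 5.60550310e-02 -9.98427572e-01  4.66171761e-04] [-0.8 -0.1 -3.2] 0.05435839261395509<stdin>:7: RuntimeWarning: Mean of empty slice.
  ret = um.true_divide(
  return np.nanmean(a, axis, out=out, keepdims=keepdims)
```

View pics/crop3.png

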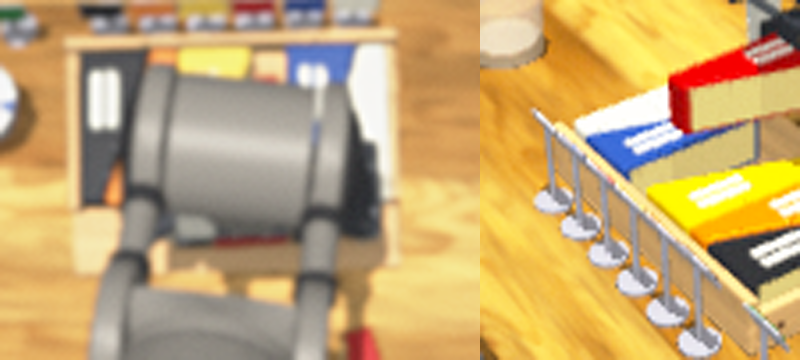

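The top view is blocked by the wrist. The scene view shows the wedge level, thin end to the fence, with its tip's top corners at crop (670,75) and (692,90). I'll check the tip position.

```bash
python3 - <<'E'
from t import *
s=camera('scene'); P=pts(s); hsv=cv2.cvtColor(s['image'],cv2.COLOR_RGB2HSV)
m=cv2.inRange(hsv,np.array((0,150,60)),np.array((8,255,255)))[165:225,255:330]
ok=(P[165:225,255:330,2]>.119)&(m>0)
k=max(cv2.findContours(ok.astype(np.uint8),0,2)[0],key=cv2.contourArea).reshape(-1,2)+[255,165]
Q=cast(s,k,.126)[:,:2]-[.616,.0456]; a=np.radians(2.79); x=np.array([np.cos(a),np.sin(a)]); y=np.array([-x[1],x[0]])
q=1000*np.c_[Q@x,Q@y]; print(q[np.argsort(-q[:,0])][:14].round(0).tolist())
r=q[np.argsort(q[:,0])]
for lo in range(-60,30,10):
    w=r[(r[:,0]>=lo)&(r[:,0]<lo+10)]; 
    if len(w): print(lo+5,w[:,1].min().round(1),w[:,1].max().round(1))
print(np.nanmedian(P[165:225,255:330,2][ok]))
E
```

```text
[[29.0, -12.0], [27.0, -30.0], [25.0, -9.0], [25.0, -34.0], [24.0, -15.0], [22.0, -32.0], [22.0, -13.0], [18.0, -10.0], [18.0, -35.0], [17.0, -16.0], [15.0, -14.0], [13.0, -32.0], [11.0, -11.0], [10.0, -17.0]]
-55 -37.3 5.7
-45 -36.6 6.7
-35 -35.5 3.0
-25 -35.9 0.8
-15 -34.8 -5.5
-5 -35.2 -2.9
5 -34.6 -6.6
15 -35.0 -10.3
25 -33.9 -9.3
0.12637758610936817
```

```bash
python3 -m handwheel '[[255,[-0.008,-0.0055,0],0],[255,[0,0,-0.02],0],[255,[0,0,-0.02],0],[255,[0,0,-0.015],0],[255,[0,0,-0.01],0],[255,[0,0,-0.006],0],[255,[0,0,0],0],[255,[0,0,0],0]]'
python3 - <<'E'
from t import *
s=camera('scene'); o=get_obs();print(o['time_s'],o['ee_pos'],rot(o['tcp_rot'])[:,1],np.array(o['ft_force']).round(1),o['opening'])
cv2.imwrite('pics/crop4.png',cv2.resize(s['image'][170:270,230:350,::-1],(720,600),interpolation=cv2.INTER_CUBIC))
E
```

```text
time_s: 12.23
ee_pos: [0.5345, 0.0207, 0.0335]
tcp_rot: [3.14, 0.089, 0.003]
ft_force: [1.7, -0.2, 0.5]
opening: 0.0506
finger_force: 44.6
12.2833 [0.53426515 0.02079419 0.03341268] [ 5.65626770e-02 -9.98398971e-01  3.97556659e-04] [ 0.4 -0.1  0.1] 0.05083630978954617
```

View pics/crop4.png

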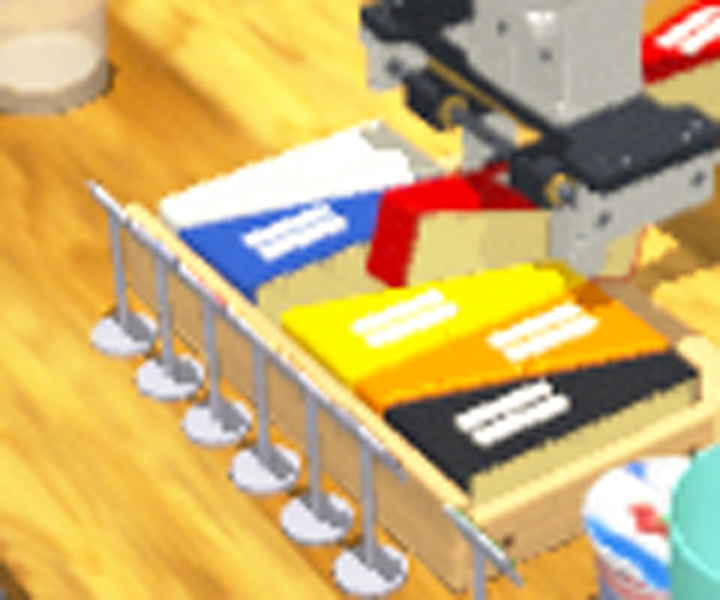

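```bash
python3 - <<'E'
from t import *
s=camera('scene'); P=pts(s); hsv=cv2.cvtColor(s['image'],cv2.COLOR_RGB2HSV)
a=np.radians(2.79); x=np.array([np.cos(a),np.sin(a)]); y=np.array([-x[1],x[0]])
for U,V in[(450,192),(430,198),(410,195),(500,195),(395,240),(388,270),(385,278),(360,215),(380,195),(450,240),(520,235),(450,310),(350,270),(620,255)]:
    u,v=int(U/6+230),int(V/6+170); p=P[v,u]; q=p[:2]-[.616,.0456]; print((U,V),hsv[v,u],(1000*np.array([q@x,q@y,p[2]])).round(0))
E
```

```text
(450, 192) [  0 255 243] [-34. -17.  77.]
(430, 198) [  0 255 243] [-18. -12.  83.]
(410, 195) [  0 255 242] [-11. -17.  86.]
(500, 195) [178 255 150] [-56.  -8.  73.]
(395, 240) [  0 255 205] [ -1. -18.  63.]
(388, 270) [  0 255 205] [  5. -14.  51.]
(385, 278) [  0 255 205] [  6. -12.  49.]
(360, 215) [111 187 216] [-12. -60.  52.]
(380, 195) [128 124 175] [-27. -66.  54.]
(450, 240) [ 25 109 231] [-27.  -7.  58.]
(520, 235) [ 23 110 220] [-59.   1.  54.]
(450, 310) [ 27   9 255] [-0. 32. 55.]
(350, 270) [ 25 112 226] [  6. -43.  35.]
(620, 255) [ 23 115 218] [-112.   11.   27.]
```

```bash
python3 -m handwheel '[[255,[0,0,0.02],0],[255,[0,0,0.03],0],[255,[0,0,0.03],0],[255,[0,0,0],0],[255,[0,0,0],0]]'
python3 - <<'E'
from t import *
s=camera('scene'); o=get_obs();print(o['time_s'],o['ee_pos'],np.array(o['ft_force']).round(1),o['opening'])
P=pts(s); hsv=cv2.cvtColor(s['image'],cv2.COLOR_RGB2HSV)
a=np.radians(2.79); x=np.array([np.cos(a),np.sin(a)]); y=np.array([-x[1],x[0]])
Q=np.dstack([(P[...,:2]-[.616,.0456])@x,(P[...,:2]-[.616,.0456])@y,P[...,2]])*1000
m=(cv2.inRange(hsv,np.array((0,200,225)),np.array((3,255,255)))>0)&(Q[...,0]>-75)&(Q[...,0]<80)&(abs(Q[...,1])<60)
q=Q[m]; A=np.c_[q[:,:2],np.ones(len(q))]; f=np.linalg.lstsq(A,q[:,2],rcond=None)[0]; print('top plane',f.round(3),len(q),q.min(0),q.max(0))
cv2.imwrite('pics/crop5.png',cv2.resize(s['image'][140:260,220:340,::-1],(600,600),interpolation=cv2.INTER_CUBIC))
E
```

```text
time_s: 12.75
ee_pos: [0.5341, 0.021, 0.114]
tcp_rot: [3.14, 0.089, 0.004]
ft_force: [-0.2, -0.6, -3.1]
opening: 0.0508
finger_force: 44.4
12.8 [0.53303477 0.0211605  0.11249878] [-0.1 -0.3 -2.8] 0.050435072211457106
top plane [ 2.50000e-01 -6.00000e-02  1.67383e+02] 53 [-44.5526098  -23.73662423 155.536511  ] [ -2.79899036  -2.19551021 168.86833587]
```

View pics/crop5.png

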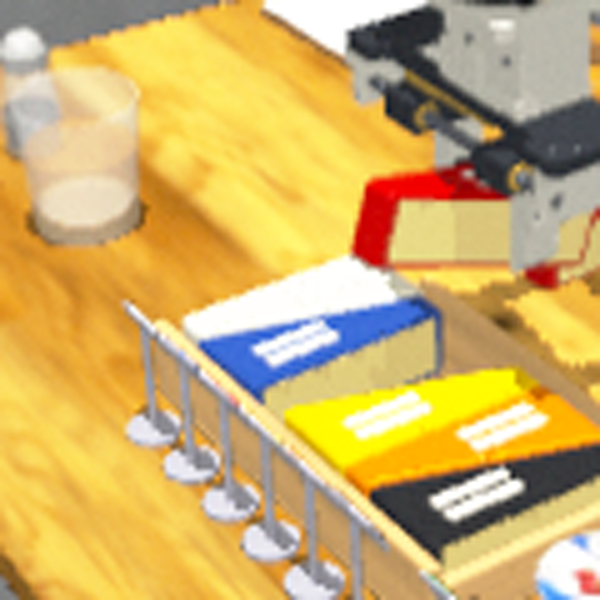

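The scene crop shows the wedge pitched nose-up at about 14°, with its tip at (375,215), and the row undisturbed. I need its lateral clearance before laying it down.

```bash
python3 - <<'E'
from t import *
s=camera('scene'); P=pts(s); hsv=cv2.cvtColor(s['image'],cv2.COLOR_RGB2HSV)
a=np.radians(2.79); x=np.array([np.cos(a),np.sin(a)]); y=np.array([-x[1],x[0]])
Q=np.dstack([(P[...,:2]-[.616,.0456])@x,(P[...,:2]-[.616,.0456])@y,P[...,2]])*1000
sub=np.s_[172:196,288:304]
for v in range(174,195,2): print(v,[tuple(int(i) for i in Q[v,u]) for u in range(289,300) if hsv[v,u,0]<5 and hsv[v,u,1]>200])
# blue left side/ front and yellow right edge on tops
for n,lo,hi in(('blue',(105,120,60),(125,255,255)),('yel',(25,200,200),(32,255,255))):
    m=(cv2.inRange(hsv,np.array(lo),np.array(hi))>0)&(Q[...,2]>45)&(Q[...,2]<60)&(abs(Q[...,0])<75)&(abs(Q[...,1])<110)
    q=Q[m]
    print(n,[(X,*(np.percentile(q[abs(q[:,0]-X)<6,1],[3,97]).round(0))) for X in(-55,-30,0,30,55)],q[:,0].min(),q[:,0].max())
E
```

```text
174 []
176 [(-17, -22, 163), (-19, -21, 162)]
178 [(-6, -26, 159), (-6, -20, 161), (-7, -18, 162), (-7, -13, 164), (-8, -10, 165), (-8, -5, 167)]
180 [(-2, -20, 157), (-6, -16, 157), (-8, -10, 159), (-9, -7, 160)]
182 [(0, -20, 151), (-1, -19, 151), (-4, -18, 151), (-3, -12, 154), (-6, -11, 154), (-7, -8, 155)]
184 [(1, -24, 144), (0, -21, 145), (0, -18, 146), (-2, -15, 147), (-5, -6, 150)]
186 [(1, -24, 137), (1, -20, 139), (-1, -19, 139), (-1, -14, 141), (-1, -9, 144)]
188 [(5, -23, 133), (5, -19, 135), (1, -19, 134), (0, -12, 136), (-2, -11, 136), (-3, -8, 137)]
190 [(6, -21, 128), (6, -18, 130), (3, -17, 129), (0, -17, 128), (3, -7, 134), (0, -6, 133)]
192 [(1, -15, 124), (2, -8, 127), (0, -8, 126)]
194 []
blue [(-55, np.float64(-65.0), np.float64(-44.0)), (-30, np.float64(-65.0), np.float64(-43.0)), (0, np.float64(-77.0), np.float64(-44.0)), (30, np.float64(-88.0), np.float64(-42.0)), (55, np.float64(-93.0), np.float64(-43.0))] -60.77074683025039 67.0745091381265
yel [(-55, np.float64(23.0), np.float64(48.0)), (-30, np.float64(16.0), np.float64(48.0)), (0, np.float64(7.0), np.float64(62.0)), (30, np.float64(-2.0), np.float64(48.0)), (55, np.float64(-9.0), np.float64(49.0))] -59.938601863332295 64.54088989928971
```

```bash
python3 - <<'E'
from t import *
s=camera('scene'); P=pts(s); hsv=cv2.cvtColor(s['image'],cv2.COLOR_RGB2HSV)
a=np.radians(2.79); x=np.array([np.cos(a),np.sin(a)]); y=np.array([-x[1],x[0]])
Q=np.dstack([(P[...,:2]-[.616,.0456])@x,(P[...,:2]-[.616,.0456])@y,P[...,2]])*1000
v0,v1,u0,u1=180,191,301,319
q=Q[v0:v1,u0:u1].reshape(-1,3); q=q[(q[:,2]>100)&(abs(q[:,1])<40)]
A=np.c_[q[:,[0,2]],np.ones(len(q))]; f=np.linalg.lstsq(A,q[:,1],rcond=None)[0]; print('side y=',f.round(3),'dir deg',np.degrees(np.arctan(f[0])),len(q),'x',q[:,0].min(),q[:,0].max(),'rms',(A@f-q[:,1]).std())
E
```

```text
side y= [-0.124 -0.016 -4.999] dir deg -7.085381508738418 197 x -67.321056242089 -12.468470084110017 rms 1.8265085519673545
```

```bash
python3 -m handwheel '[[255,[-0.008,0.003,0],-5],[255,[0,0.003,0],-5],[255,[0,0,-0.03],0],[255,[0,0,-0.03],0],[255,[0,0,-0.015],0],[255,[0,0,-0.007],0],[255,[0,0,-0.003],0],[255,[0,0,0],0],[255,[0,0,0],0]]'
python3 - <<'E'
from t import *
s=camera('scene'); o=get_obs();print(o['time_s'],o['ee_pos'],np.array(o['ft_force']).round(1),o['opening'])
P=pts(s); hsv=cv2.cvtColor(s['image'],cv2.COLOR_RGB2HSV)
a=np.radians(2.79); x=np.array([np.cos(a),np.sin(a)]); y=np.array([-x[1],x[0]])
Q=np.dstack([(P[...,:2]-[.616,.0456])@x,(P[...,:2]-[.616,.0456])@y,P[...,2]])*1000
m=(cv2.inRange(hsv,np.array((0,200,180)),np.array((3,255,255)))>0)&(Q[...,0]>-85)&(Q[...,0]<80)&(abs(Q[...,1])<60)
t=Q[m]; e=t[t[:,0]>t[:,0].max()-10]; print('tip',t[:,0].max(),np.percentile(e,[3,97],axis=0).round(0).tolist())
m&=hsv[...,2]>225; q=Q[m]; A=np.c_[q[:,:2],np.ones(len(q))]; print('top',np.linalg.lstsq(A,q[:,2],rcond=None)[0].round(2),len(q))
E
```

```text
time_s: 13.65
ee_pos: [0.5257, 0.0269, 0.0274]
tcp_rot: [3.136, -0.185, -0.001]
ft_force: [-0.2, -1.6, 1.6]
opening: 0.0501
finger_force: 44.5
13.7 [0.52563343 0.02689826 0.02747079] [-0.  -2.7  1.2] 0.049749191086739315
tip -4.700227512622643 [[-14.0, -32.0, 34.0], [-6.0, -16.0, 68.0]]
top [ 1.200e-01 -2.000e-02  6.911e+01] 76
```

```bash
python3 -m handwheel '[[80,[0,0,0],0],[80,[0,0,0],0],[80,[0,0,0],0],[60,[0,0,0],0],[40,[0,0,0],0],[40,[0,0,0.02],0],[40,[0,0,0.03],0],[40,[0,0,0.04],0],[255,[-0.04,0,0.03],0],[255,[-0.04,0,0.03],0],[255,[-0.04,0,0],0],[255,[-0.04,0,0],0]]'
python3 - <<'E'
from t import *
s=camera('scene'); c=avg('top',3); o=get_obs();print(o['time_s'],o['ee_pos'],np.array(o['ft_force']).round(1),o['opening'])
cv2.imwrite('pics/crop6.png',np.hstack([cv2.resize(c['image'][142:232,252:372,::-1],(480,360),interpolation=cv2.INTER_CUBIC),cv2.resize(s['image'][170:270,230:320,::-1],(320,360),interpolation=cv2.INTER_CUBIC)]))
np.save('top6.npy',c,allow_pickle=True)
E
```

```text
time_s: 14.7
ee_pos: [0.3784, 0.0271, 0.1689]
tcp_rot: [3.136, -0.185, 0.006]
ft_force: [0.4, -1.0, 0.6]
opening: 0.0554
finger_force: 0.0
14.9 [0.37873279 0.02713351 0.16825879] [ 1.2 -0.   0.7] 0.0394416065351822
```

View pics/crop6.png

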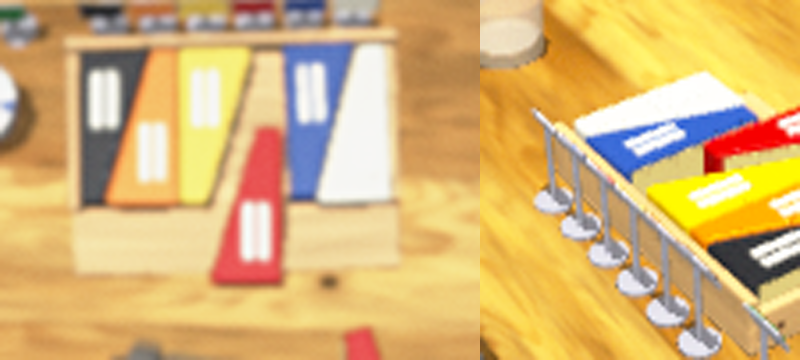

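The wedge lies flat and aligned on the apron, tip in the gap. In the top half of the crop the tip is at (255–281,127) and the wide end at (213–281,283).

```bash
python3 - <<'E'
from t import *
c=np.load('top6.npy',allow_pickle=True).item()
a=np.radians(2.79); x=np.array([np.cos(a),np.sin(a)]); y=np.array([-x[1],x[0]])
p=np.array([(255,127),(281,128),(281,283),(213,283),(285,47),(289,199),(250,48),(210,204)],float)
Q=cast(c,(p+.5)/4-.5+[252,142],.053)[:,:2]-[.616,.0456]
print((1000*np.c_[Q@x,Q@y]).round(0).tolist())
E
```

```text
[[-4.0, -19.0], [-6.0, -40.0], [-134.0, -37.0], [-132.0, 19.0], [62.0, -45.0], [-65.0, -45.0], [62.0, -16.0], [-67.0, 20.0]]
```

```bash
python3 -m handwheel '[[255,[0.03,-0.003,0],5],[255,[0.03,-0.002,-0.02],5],[255,[0.022,0,-0.03],0],[255,[0,0,-0.03],0],[255,[0,0,-0.03],0],[255,[0,0,-0.018],0],[255,[0,0,-0.01],0],[255,[0,0,0],0],[255,[0,0,0],0]]'
python3 -m handwheel '[[255,[0.006,0.0003,0],0],[255,[0.006,0.0003,0],0],[255,[0.006,0.0003,0],0],[255,[0.006,0.0003,0],0],[255,[0.006,0.0003,0],0],[255,[0.006,0.0003,0],0],[255,[0.006,0.0003,0],0],[255,[0.006,0.0003,0],0],[255,[0.006,0.0003,0],0],[255,[0.006,0.0003,0],0],[255,[0,0,0],0]]'
python3 - <<'E'
from t import *
s=camera('scene'); o=get_obs();print(np.array(o['ft_force']).round(1),rot(o['tcp_rot'])[:,1])
cv2.imwrite('pics/crop7.png',cv2.resize(s['image'][170:270,230:350,::-1],(720,600),interpolation=cv2.INTER_CUBIC))
E
```

```text
time_s: 15.65
ee_pos: [0.462, 0.022, 0.0291]
tcp_rot: [-3.14, -0.089, 0.001]
ft_force: [1.1, 0.4, -0.0]
opening: 0.0007
finger_force: 0.0
time_s: 16.57
ee_pos: [0.5228, 0.025, 0.0299]
tcp_rot: [3.14, 0.089, 0.003]
ft_force: [0.9, -0.2, -0.5]
opening: 0.0006
finger_force: 0.0
[0.6 0.5 0.3] [ 5.67100014e-02 -9.98390660e-01  2.55376647e-04]
```

View pics/crop7.png

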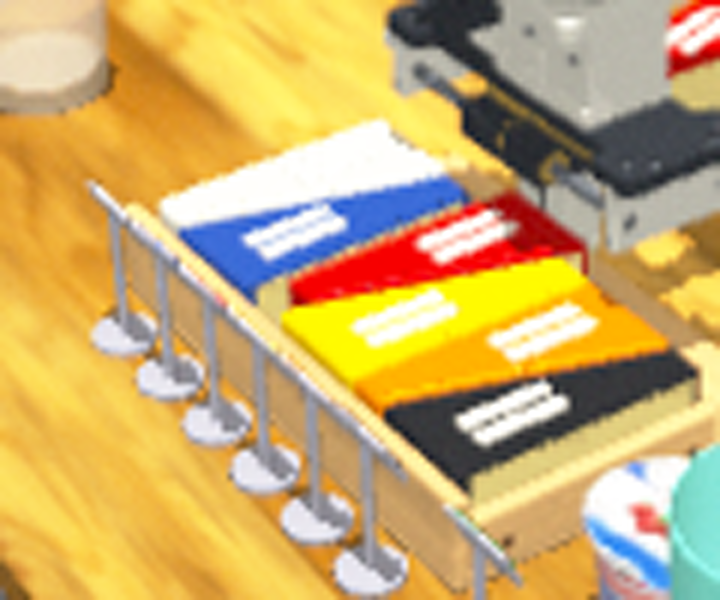

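The red wedge is sliding in cleanly, with its tip at (290,290), about 20 mm short of home.

```bash
python3 -m handwheel '[[255,[0.005,0.0003,0],0],[255,[0.005,0.0003,0],0],[255,[0.004,0.0002,0],0],[255,[0.003,0.0001,0],0],[255,[0.002,0.0001,0],0],[255,[0.001,0,0],0],[255,[0,0,0],0],[255,[0,0,0],0]]'
```

```text
time_s: 17.28
ee_pos: [0.5408, 0.0259, 0.0296]
tcp_rot: [3.14, 0.089, -0.001]
ft_force: [-3.3, -2.8, 0.2]
opening: 0.0007
finger_force: 1.6
```

Small contact force only. I'll retreat and measure the row.

```bash
python3 -m handwheel '[[255,[-0.02,-0.001,0],0],[255,[-0.04,0,0],0],[255,[-0.02,0,0.02],0],[255,[0,0,0.04],0],[255,[-0.03,0,0.04],0],[255,[-0.04,0,0.03],0],[255,[-0.02,0,0],0],[255,[0,0,0],0]]'
python3 - <<'E'
from t import *
c=avg('top',4); np.save('top8.npy',c,allow_pickle=True)
cv2.imwrite('pics/crop8.png',cv2.resize(c['image'][142:214,262:358,::-1],(800,600),interpolation=cv2.INTER_CUBIC))
P=pts(c)
for u,v in((282,175),(293,180),(306,170),(319,185),(330,165),(341,180)): print(c['image'][v,u],P[v-3:v+4,u,2].mean().round(4))
E
```

```text
time_s: 17.95
ee_pos: [0.3804, 0.0256, 0.1495]
tcp_rot: [3.14, 0.09, 0.004]
ft_force: [-0.3, 0.5, -0.3]
opening: 0.0005
finger_force: 0.0
[124  83  66] 0.0519
[246 229 187] 0.0524
[246 243 199] 0.0533
[238 135 128] 0.0534
[239 239 238] 0.0529
[247 246 244] 0.0533
```

View pics/crop8.png

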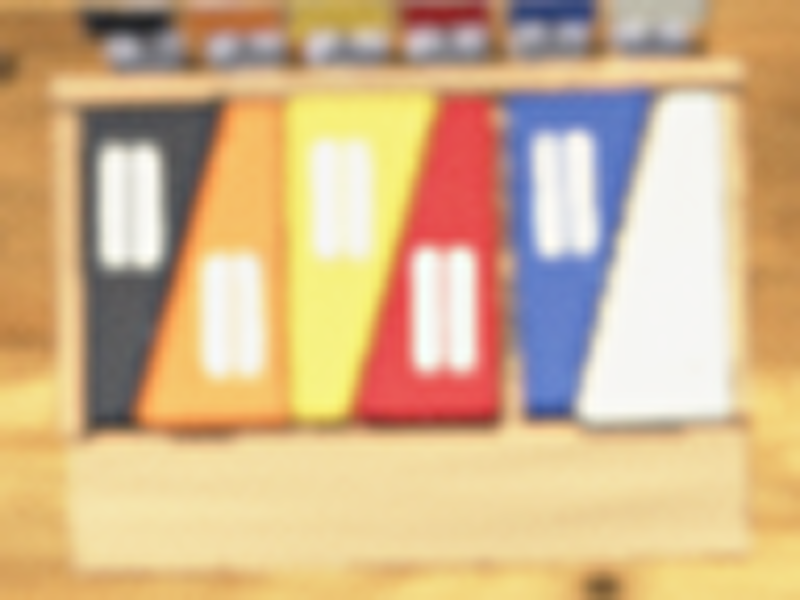

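The row shows all six in order and flat. There's a slim wedge-shaped gap between red's right edge (498,95)–(500,418) and blue's left edge (507,97)–(527,415). I'll check the numbers.

```bash
python3 - <<'E'
from t import *
c=np.load('top8.npy',allow_pickle=True).item()
a=np.radians(2.79); x=np.array([np.cos(a),np.sin(a)]); y=np.array([-x[1],x[0]])
for n,p,s in(('black L',[(85,110),(90,425)],-21),('orange R',[(284,97),(287,420)],21),('yellow L',[(284,97),(291,420)],-21),('red R',[(498,95),(500,418)],21),('blue L',[(507,97),(527,415)],-21),('white R',[(720,92),(732,415)],21)):
    Q=cast(c,(np.array(p,float)+.5)/8.3333-.5+[262,142],.053)[:,:2]-[.616,.0456]; q=1000*np.c_[Q@x,Q@y]; d=q[0]-q[1]
    print(n,q.round(1).tolist(),'y0',(q[:,1].mean()+s).round(1),'x0',q[:,0].mean().round(1),'yaw',np.arctan2(d[1],d[0]).round(3))
E
```

```text
black L [[61.9, 124.9], [-64.6, 124.2]] y0 103.6 x0 -1.4 yaw 0.005
orange R [[65.0, 45.4], [-64.5, 46.4]] y0 66.9 x0 0.3 yaw -0.008
yellow L [[65.0, 45.4], [-64.6, 44.8]] y0 24.1 x0 0.2 yaw 0.004
red R [[63.7, -39.9], [-65.8, -37.5]] y0 -17.7 x0 -1.0 yaw -0.018
blue L [[62.8, -43.4], [-64.8, -48.2]] y0 -66.8 x0 -1.0 yaw 0.037
white R [[62.8, -128.3], [-66.8, -129.0]] y0 -107.7 x0 -2.0 yaw 0.005
```

All wedges are within tolerance: y is at most 4 mm off, x is −2 to 0 mm and yaw is at most 0.04 rad. The robot is clear, so I'm handing in.

```bash
python3 -c "
from plant import close_job
print(close_job())"
```

```text
the job is handed in; nothing more can be done
None
```

The red wedge is home in the fourth place, thin end to the fence; by the last picture all six lie flat and in order within tolerance, and the job is handed in at about 18 s of the 69 s (no verdict was returned).

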